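Thread a guide pin through a bushed bracket

ROBOT

A 7-joint arm with a two-finger parallel gripper is mounted at the origin on the work surface. World frame = base frame: x ahead of the robot, y to its left, z up, the work surface at z = 0. Lengths are in m, angles in degrees, forces in N, time in s.
With the tool pointing down it reaches from about 0.35 to 0.9 m from the base axis. Payload 8.1 kg.
Tool frame: the origin (TCP) lies midway between the tips of the shut fingers; the grasp point (between the pads) lies 19 mm behind it; z points along the fingers, y is the line along which they close (so a half turn about z gives the same grasp; the last joint's range is limited). The gripper opens to 92 mm and grips with 3 to 60 N. Pads are 19 mm wide; open, the fingers measure 130 mm over their backs; the gripper's body (75 mm by 190 mm) begins 47 mm behind the grasp point.
Start: joints at [-81.337, 24.895, 1.432, 90.138, -0.665, 64.973, -4.303], TCP at [0.157, 0.605, 0.227] pointing down, gripper open.
Joint ranges: [-149.89, 149.89], [-25.12, 119.58], [-72.63, 75.52], [4.76, 147.25], [-75.54, 255.54], [6.69, 114.76], [-157.13, 157.13]. Speed limits (degrees/s): [127.2, 127.2, 172.46, 172.46, 180, 180, 180].

INTERFACE

Orientations are given as [roll, pitch, yaw] about the fixed x, y, z axes, in that order (R = Rz(yaw) Ry(pitch) Rx(roll)).
In Python, from cell import arm gives the robot as it stands. Calls block until the motion is done:
- arm.reach(position, orientation): joint-space move of the TCP to a pose.
- arm.line_to(position, v=0.15, orientation=None): straight line of the TCP; orientation=None keeps the orientation; v is the mean speed in m/s.
- arm.move_j(angles): joint-space move.
- arm.ungrasp() and arm.grab(): open the fingers fully, or close them until they stop; the grip force is fixed at half the most.
- arm.sleep(seconds).
- arm.solve_ik(position, orientation): joint angles nearest the present ones, or None.
- arm.camera(name): name is "scene" or "top"; returns a dict with "img" (384x512x3 uint8, blue, green, red), "camera_matrix" (3x3 intrinsics, pixels), "cam_to_world" (4x4, takes a point from camera to world coordinates). Camera axes: x right, y down, z forward; pixel columns grow to the right and rows downward; lengths in m; the calibration is good to about 2 mm. A picture is of the moment at which its call begins. There is no depth.
A pose or a line that the arm cannot do raises arm.IKError and nothing moves.
- arm.finish_job(): hands the job in; it is judged then, once.
Trained networks look in a picture, given as the dict that the camera call returned (one of the last four; its "shot" number tells which), for a name from the list of things; names that differ only in an ending like _2 or _b are one class to them, and where a whole thing is asked for, a point or a joint stands for the part that bears it (a point fixed in the world has none). Each returns a list of dicts, best first, with "p" (0 to 1); they miss things now and then, are a little off and sometimes report something else, mostly with a low value. They report only what shows in the picture. A call takes as long as a camera call.
- arm.recognise(picture, target): "centre" ([x, y, z] in m, in world coordinates, good to about 4 mm: the middle of the surface that is visible of it).
Readings, each from a call of its own:
- arm.current_clock(): time.
- arm.current_joints(): joint angles.
- arm.current_qvel(): joint speeds.
- arm.current_joint_torque(): joint torques, N m.
- arm.current_tool_pos(): TCP position.
- arm.current_orientation(): TCP orientation.
- arm.current_force(): force on the tool from outside, world axes, zero at the start.
- arm.current_torque(): the same for the moment, N m.
- arm.current_gripper_width(): finger opening in m.
- arm.current_grasp_force(): force on a finger pad.
Only numpy, scipy, OpenCV 4.12 (cv2) and the standard library are available. Lean on these libraries where they do the work, as an engineer would, in place of code of your own. Each camera call takes 0.05 s, during which the arm holds its last target. There are 200 camera calls.

TASK

First pull the yellow plug out of the bracket's upper bush and put it in the red parts box. Then take the blue-headed guide pin from the stand, thread it from above through the upper bush and on through the lower one, stop with its collar about 10 mm above the upper bush, and finish still holding it there, hanging in the gripper and not resting on the bracket. Leave the two short black-headed pins, the hammer and the oil bottle alone.

Things in the scene. Friction and masses are not known exactly. Their poses are not given: they have to be found in the camera images.
- bracket: Green bracket fixed to the bench: base 125 x 90 x 12, a column (60 wide) on its -x side, and two ears 60 wide standing out one above the other, each with an upright brass bush (outer diameter 26, bore 14, length 20). Both bores lie on the vertical through this origin, at bench height. Ear edges are 28 from the bore in +x, 30 in y. The upper bush is its highest point. z up.
- bush_upper (a point): Centre of the upper bush's mouth: the bore axis at its top face, 115 above the bench. The bush reaches 20 down from here and stands 3 proud of the ear. z up.
- bush_lower (a point): Centre of the lower bush's mouth: the bore axis at its top face, 60 above the bench, 20 long; the gap between the bushes is 35 and there is 28 of free height between the lower bush and the base plate. z up.
- plug: Yellow plastic plug, about 30 g, standing loosely in the upper bush at the start: round head diameter 22, height 32, with a stem diameter 11, length 14 below it inside the bore. Origin on the axis at the underside of the head; z up through the head.
- parts_box: Open red box fixed to the bench, 170 (its x) x 130 (its y) x 40 high, walls 4. Origin under its centre.
- parts_box_in (a point): Centre of the red box's inner floor, with the box's axes.
- stand: Aluminium pin stand fixed to the bench: plate 200 (its x) x 60 (its y) x 10, top 115 above the bench, on two end walls, with three holes diameter 16 in a row along its x, 65 apart, the middle one at the centre. Origin at bench height under the centre. It may stand on either side of the bracket, the red box on the other.
- guide_pin: Guide pin, about 0.15 kg: steel shank diameter 12, length 100 (its last 10 tapering to a nose of diameter 5), then a steel collar diameter 30, thickness 5, then a blue round head diameter 22, height 42, to grip. Origin at the end of the nose on the axis; z up the axis to the head. At the start it hangs upright in any one of the stand's three holes, the collar resting on the plate.
- pin_collar (a point): On the guide pin's axis at the underside of its collar, 100 above the nose end; the head begins 5 higher and ends 47 higher. z up the axis.
- short_pin_a: One short pin that does not belong here, black head, 60 mm shank (otherwise shaped like the guide pin), standing in another hole of the stand. Origin at the end of its nose, z up its axis. Leave it in its hole.
- short_pin_b: Other short pin that does not belong here, black head, 60 mm shank (otherwise shaped like the guide pin), standing in another hole of the stand. Origin at the end of its nose, z up its axis. Leave it in its hole.
- hammer: Hammer lying on the bench beyond the bracket, handle along its x, about 260 long. Leave it alone.
- oil_bottle: Yellow bottle with a red cap, diameter 50, height 120, standing on the bench beyond the bracket. Origin under its centre. Leave it alone.

How it is judged (in metres and radians):
On the way, in this order (a step that is already met when the one before it is completed fails the run):
1. The plug lies in the red box, let go (x of plug in the frame of parts_box_in between -0.08 and 0.08 m and y of plug in the frame of parts_box_in between -0.06 and 0.06 m and z of plug in the frame of parts_box_in below 0.035 m and contact force between the fingers and plug below 0.05 N), for 0.2 s.
2. The guide pin's nose has entered the upper bush (z of guide_pin in the frame of bush_upper between -0.11 and -0.005 m and horizontal distance between guide_pin and bush_upper below 0.007 m and z of pin_collar in the frame of bush_upper above -0.002 m), for 0.1 s.
At the end, for the whole second after the job is handed in: The plug lies in the red box, let go; the guide pin runs upright (within 0.08 rad) through both bushes, its axis within 5 mm of the bore, its collar 3 to 18 mm above the upper bush, still and held by the fingers (over 1 N) (all of step 1 and z of pin_collar in the frame of bush_upper between 0.003 and 0.018 m and horizontal distance between pin_collar and bush_upper below 0.005 m and horizontal distance between guide_pin and bush_lower below 0.005 m and angle between the z axis of guide_pin and the z axis of bush_upper, either way round below 0.08 rad and linear speed of guide_pin below 0.02 m/s and contact force between the fingers and guide_pin above 1 N); the arm keeps its last pose, push and grip.
It fails at once if a short pin was moved more than 20 mm (distance of short_pin_a from where it was at the start of the episode above 0.02 m).
It fails at once if a short pin was moved more than 20 mm (distance of short_pin_b from where it was at the start of the episode above 0.02 m).
It fails at once if the hammer was moved more than 20 mm (distance of hammer from where it was at the start of the episode above 0.02 m).
It fails at once if the oil bottle was moved more than 20 mm (distance of oil_bottle from where it was at the start of the episode above 0.02 m).
It also fails if it takes over 67 s, if anything falls off the work surface, if the arm or the gripper's body presses on something with over 40 N, if the wrist force passes 120 N, or if a joint passes its speed limit or range.

## Working session

There is one attempt and no reset: what is moved stays moved. The work goes in short steps, each a Python script; the robot and the scene stay as the last script left them, time stands still between calls to the robot, and variables do not carry over. Pictures are saved under pics/ and viewed, at most 10 in all, crops included, and the job is handed in when it is done.

```bash
mkdir -p pics; ls
python3 - <<'E'
from cell import arm
import cv2,numpy as np
for n in("scene","top"):
    c=arm.camera(n);cv2.imwrite(f"pics/{n}0.png",c["img"])
    print(n,np.round(c["camera_matrix"],1).tolist(),np.round(c["cam_to_world"],3).tolist())
    for t in["plug","bracket","parts_box","stand","guide_pin","short_pin_a","hammer","oil_bottle"]:
        print(t,[(np.round(d["centre"],4).tolist(),round(d["p"],2)) for d in arm.recognise(c,t)][:3])
print(arm.current_orientation(),arm.current_clock())
E
```

```text
pics
scene [[438.8, 0.0, 249.6], [0.0, 438.8, 186.0], [0.0, 0.0, 1.0]] [[-0.867, 0.346, -0.358, 0.953], [0.498, 0.61, -0.617, 0.577], [0.005, -0.713, -0.701, 0.764], [0.0, 0.0, 0.0, 1.0]]
plug [([0.5734, 0.0072, 0.1391], 0.47)]
bracket [([0.5655, 0.0245, 0.0564], 0.59)]
parts_box [([0.5137, 0.2772, 0.0055], 0.78)]
stand [([0.5574, -0.2633, 0.1048], 0.58), ([0.5103, 0.2762, 0.0027], 0.41)]
guide_pin [([0.5312, -0.2686, 0.1254], 0.71), ([0.5934, -0.2529, 0.1367], 0.19)]
short_pin_a [([0.5933, -0.2507, 0.1382], 0.53), ([0.469, -0.286, 0.1374], 0.44)]
hammer [([0.7699, -0.1214, 0.0253], 0.93)]
oil_bottle [([0.7439, 0.1849, 0.0757], 0.84)]
top [[413.2, 0.0, 248.2], [0.0, 413.2, 190.5], [0.0, 0.0, 1.0]] [[-0.01, -0.986, 0.164, 0.458], [-1.0, 0.007, -0.018, 0.013], [0.016, -0.164, -0.986, 0.995], [0.0, 0.0, 0.0, 1.0]]
plug [([0.567, 0.0035, 0.1453], 0.43)]
bracket [([0.5353, 0.0001, 0.1108], 0.6), ([0.5178, -0.2723, 0.1188], 0.44)]
parts_box [([0.5102, 0.2799, 0.001], 0.71)]
stand [([0.5202, -0.273, 0.1178], 0.97)]
guide_pin [([0.5245, -0.2698, 0.1501], 0.66)]
short_pin_a [([0.5852, -0.2492, 0.1537], 0.54), ([0.4648, -0.2822, 0.1494], 0.51)]
hammer [([0.7467, -0.1279, 0.0249], 0.67), ([0.5674, 0.0057, 0.1455], 0.5)]
oil_bottle [([0.7296, 0.1613, 0.081], 0.63)]
[1.79995887e+02 1.36329307e-03 1.65453983e+02] 0.9
```

View pics/scene0.png

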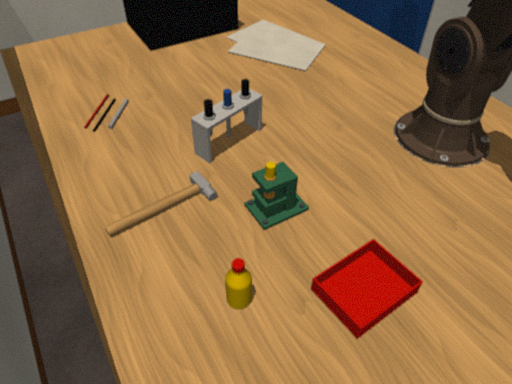

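View pics/top0.png

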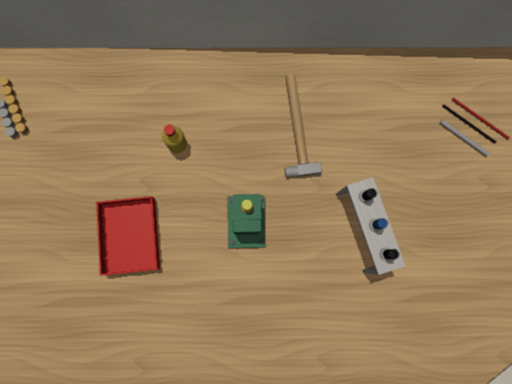

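The scene view shows the yellow plug at (271,170), the blue head in the stand's middle hole at (228,98), and the red box at (366,287). The top view agrees, with the plug at (247,206), the blue head at (380,225) and the box at (128,237). Next I'll fit the cylinders in both views.

```bash
cat > h.py <<'E'
from cell import arm
import cv2,numpy as np
from scipy.optimize import least_squares
HUE={"yellow":((20,120,60),(35,255,255)),"blue":((100,120,30),(130,255,255))}
def proj(c,P):
    T=np.linalg.inv(c["cam_to_world"]);q=np.atleast_2d(P)@T[:3,:3].T+T[:3,3]
    q=q@np.asarray(c["camera_matrix"]).T;return q[:,:2]/q[:,2:]
def blob(c,col,near,rad=22):
    m=cv2.inRange(cv2.cvtColor(c["img"],cv2.COLOR_BGR2HSV),*HUE[col])
    w=np.zeros_like(m);cv2.circle(w,tuple(int(v) for v in near),rad,255,-1)
    n,l,s,ce=cv2.connectedComponentsWithStats(m&w)
    k=1+np.argmax(s[1:,4]);return ce[k],s[k,:].tolist()
a=np.linspace(0,2*np.pi,40)
def hullc(c,p,r,h):   # centroid of silhouette of upright cylinder, base centre p
    P=np.concatenate([np.c_[p[0]+r*np.cos(a),p[1]+r*np.sin(a),np.full(40,p[2]+z)] for z in(0,h)])
    M=cv2.moments(cv2.convexHull(proj(c,P).astype(np.float32)));return np.array([M["m10"],M["m01"]])/M["m00"]
def fit(cs,col,p0,r,h):
    bl=[blob(c,col,hullc(c,p0,r,h)) for c in cs]
    s=least_squares(lambda p:np.concatenate([hullc(c,p,r,h)-b[0] for c,b in zip(cs,bl)]),p0)
    return s.x,np.round(s.fun,2),[b[1] for b in bl]
E
python3 - <<'E'
from h import *
cs=[arm.camera(n) for n in("scene","top")]
for col,p0,h in(("yellow",[.57,.005,.115],.032),("blue",[.527,-.269,.12],.042)):
    print(col,*fit(cs,col,p0,.011,h))
for i,c in enumerate(cs):
    x,y=(271,180) if i==0 else (247,215)
    u=cv2.resize(c["img"][y-45:y+45,x-55:x+55],None,fx=5,fy=5,interpolation=cv2.INTER_CUBIC);cv2.imwrite(f"pics/b{i}.png",u)
m=cv2.inRange(cv2.cvtColor(cs[1]["img"],cv2.COLOR_BGR2HSV),(35,80,20),(95,255,255));m[:,:200]=0;m[:,290:]=0
print(cv2.minAreaRect(cv2.findNonZero(m)))
E
```

```text
yellow [0.56923754 0.00217428 0.117721  ] [ 0.1   0.01  0.04 -0.03] [[264, 161, 12, 18, 176], [241, 200, 12, 12, 108]]
blue [ 0.5273682  -0.27255337  0.1244593 ] [-0.02 -0.01 -0.01  0.02] [[224, 90, 7, 16, 91], [373, 219, 14, 10, 105]]
((246.5, 221.0), (52.0, 35.0), 90.0)
```

View pics/b1.png

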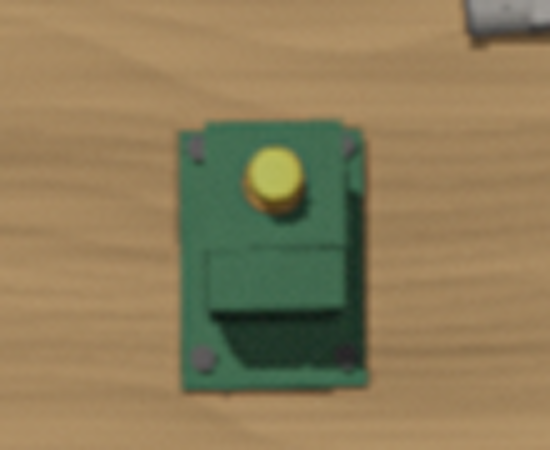

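The crop shows the plug standing in the upper ear, with the bracket square to the world axes (column towards -x). I'll grip along world y.

Run:
```python
from h import *
O=[180,0,180]
arm.reach([.569,.003,.25],O)
arm.line_to([.569,.003,.123],v=.12)
arm.grab(); print(arm.current_gripper_width(),arm.current_grasp_force(),arm.current_force(),arm.current_tool_pos())
arm.line_to([.569,.003,.19],v=.08); print(arm.current_gripper_width(),arm.current_force(),arm.current_clock())
arm.line_to([.569,.003,.25],v=.15)
cs=[arm.camera(n) for n in("scene","top")]
for i,c in enumerate(cs):
    x,y=proj(c,[.569,.003,.115])[0].astype(int)
    cv2.imwrite(f"pics/g{i}.png",cv2.resize(c["img"][y-60:y+40,x-60:x+60],None,fx=5,fy=5,interpolation=cv2.INTER_CUBIC));print(x,y)
```

```text
0.02120573264528421 29.99981918098456 [-0.86245782 -0.85542068  0.19401873] [0.56899096 0.00294628 0.12299919]
0.021147094291146272 [-0.39978051 -0.37403821 -0.77447889] 6.8833
270 176
245 206
```

View pics/g0.png

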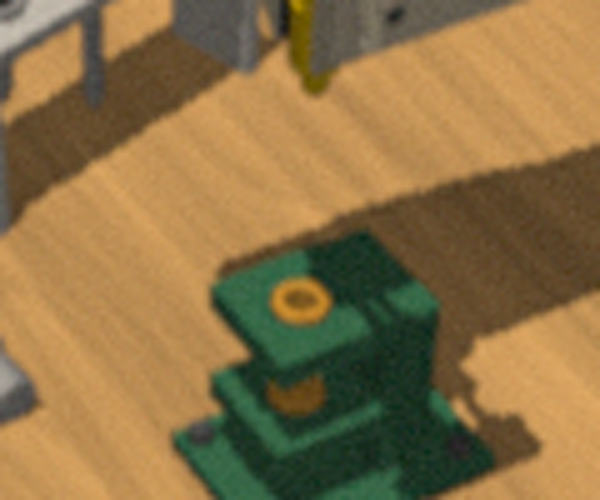

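The bush is empty and the plug hangs in the gripper. Scene crop: bush ring centre at crop (301,301), with the plug at the top edge near (312,50). Now the box, gripping along world x so the opened fingers fit inside.

Run:
```python
from h import *
for y in(90,-90):
    q=arm.solve_ik([.512,.278,.2],[180,0,y]);print(y,None if q is None else np.round(q,0))
    if q is not None: break
O=[180,0,y]
arm.reach([.512,.278,.2],O)
arm.line_to([.512,.278,.036],v=.15)
arm.ungrasp()
arm.line_to([.512,.278,.25],v=.2)
p=[.527,-.2715]; 
arm.reach([.54,-.05,.3],[180,0,180])
print(arm.current_clock())
cs=[arm.camera(n) for n in("scene","top")]
for c in cs: print([(np.round(d["centre"],3),round(d["p"],2)) for d in arm.recognise(c,"plug")])
cv2.imwrite("pics/s2.png",cs[0]["img"])
```

```text
90 [-69.  29.  53. 101. -26.  63.  -8.]
14.5167
[(array([0.524, 0.279, 0.047]), 0.48)]
[(array([0.512, 0.275, 0.045]), 0.69)]
```

View pics/s2.png

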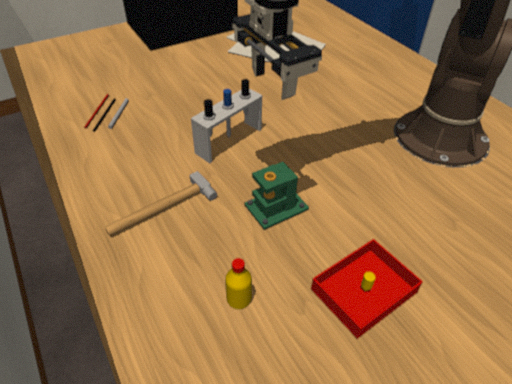

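View pics/g1.png

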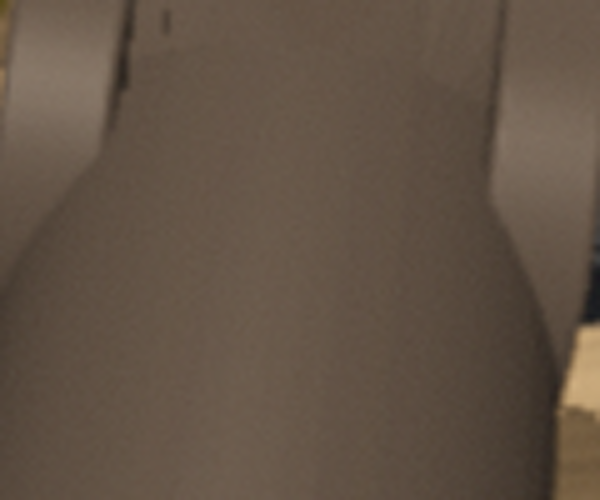

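The plug stands in the red box at (368,282), let go, and nothing else has moved. Next I'll grasp the guide pin across the stand and measure the upper bush's ring at the same time.

```bash
cat >> h.py <<'E'
def ring(c,p):   # orange bush rim near p -> its centre on the plane z=p[2]
    h=cv2.cvtColor(c["img"],cv2.COLOR_BGR2HSV);m=cv2.inRange(h,(8,110,100),(24,255,255))
    u=proj(c,p)[0];w=np.zeros_like(m);cv2.circle(w,tuple(int(round(v)) for v in u),9,255,-1)
    k=cv2.findNonZero(m&w);M=cv2.moments(cv2.convexHull(k));q=np.array([M["m10"],M["m01"]])/M["m00"]
    r=c["cam_to_world"][:3,:3]@np.linalg.solve(c["camera_matrix"],[*q,1]);o=c["cam_to_world"][:3,3]
    return q,len(k),o+r*(p[2]-o[2])/r[2],(o,r/np.linalg.norm(r))
E
python3 - <<'E'
from h import *
P=[.5272,-.272]
for yaw in(-164.4,15.6):
    q=arm.solve_ik([*P,.25],[180,0,yaw])
    if q is not None: print(yaw,np.round(q,0)); break
arm.reach([*P,.25],[180,0,yaw])
cs=[arm.camera(n) for n in("scene","top")]
L=[]
for c in cs:
    q,n,w,l=ring(c,np.array([.568,.003,.115]));print(np.round(q,1),n,np.round(w,4));L.append(l)
A=sum(np.eye(3)-np.outer(r,r) for o,r in L);b=sum((np.eye(3)-np.outer(r,r))@o for o,r in L)
print("bush",np.round(np.linalg.solve(A,b),4))
print("blue scene",blob(cs[0],"blue",hullc(cs[0],[*P,.12],.011,.042)))
arm.line_to([*P,.127],v=.12)
arm.grab();print(arm.current_gripper_width(),arm.current_grasp_force(),arm.current_force())
arm.line_to([*P,.30],v=.12);print(arm.current_gripper_width(),arm.current_force(),arm.current_torque(),arm.current_clock())
c=arm.camera("scene");cv2.imwrite("pics/s3.png",cv2.resize(c["img"][20:240,150:400],None,fx=2.6,fy=2.6))
E
```

```text
-164.4 [ -6.  24.  40.  95. -17.  67. 144.]
[269.6 175.9] 91 [0.569  0.0013 0.115 ]
[246.4 206.4] 101 [0.5691 0.0019 0.115 ]
bush [0.5692 0.0018 0.1155]
blue scene (array([227.23913043,  97.06521739]), [224, 90, 7, 16, 92])
0.021188519696192013 29.998801516194362 [ 0.97625059 -1.57598107 -0.12093656]
0.021320864990386695 [ 0.444339   -0.02338284 -1.48305421] [0.00389529 0.02957691 0.07340298] 19.5917
```

View pics/s3.png

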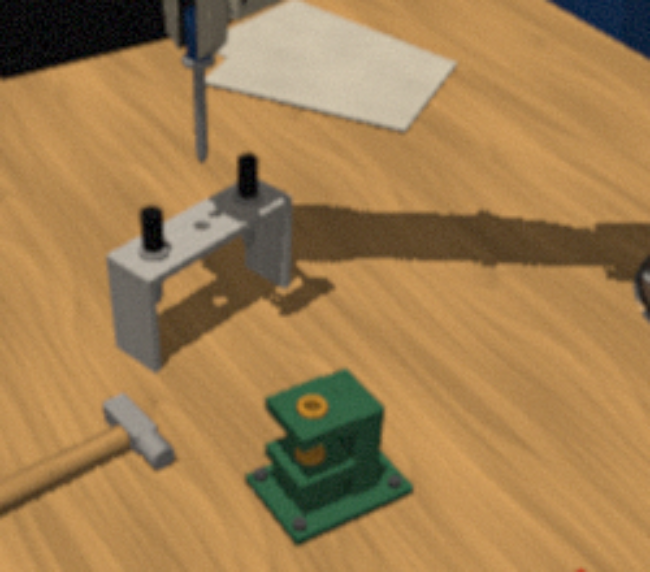

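The guide pin hangs straight in the gripper (nose at about (202,158) in the crop) and both black pins are undisturbed. Both views put the bush at (0.569, 0.0018, 0.1155). Next I'll move above it and check the nose.

Run:
```python
from h import *
B=[.5692,.0018]
for yaw in(180,-164.4):
    q=arm.solve_ik([*B,.3],[180,0,yaw])
    if q is not None: print(yaw,np.round(q,0)); break
arm.reach([*B,.3],[180,0,yaw])
arm.line_to([*B,.240],v=.1);arm.sleep(.3)
print(arm.current_force(),arm.current_tool_pos(),arm.current_orientation(),arm.current_clock())
cs=[arm.camera(n) for n in("scene","top")]
c=cs[0];x,y=267,155
for z in(.128,.15,.2,.228): print(z,proj(c,[*B,z])[0].round(1))
u=cv2.resize(c["img"][y-40:y+40,x-50:x+50],None,fx=7,fy=7,interpolation=cv2.INTER_CUBIC)
for z in(.115,.128,.2,.228):
    p=(proj(c,[*B,z])[0]-[x-50,y-40]+.5)*7;cv2.circle(u,tuple(int(v) for v in p),2,(0,0,255),-1)
t=cs[1]["img"];X,Y=proj(cs[1],[*B,.115])[0].astype(int)
cv2.imwrite("pics/i0.png",u)
```

```text
180 [-37.  19.  44.  94. -14.  72.  99.]
[ 0.95752676  0.14534767 -2.6775215 ] [0.56944391 0.00184422 0.24041987] [ 1.79990120e+02  4.43470389e-02 -1.79989873e+02] 21.7667
0.128 [269.9 171.7]
0.15 [270.3 164. ]
0.2 [271.2 145.5]
0.228 [271.8 134.5]
```

View pics/i0.png

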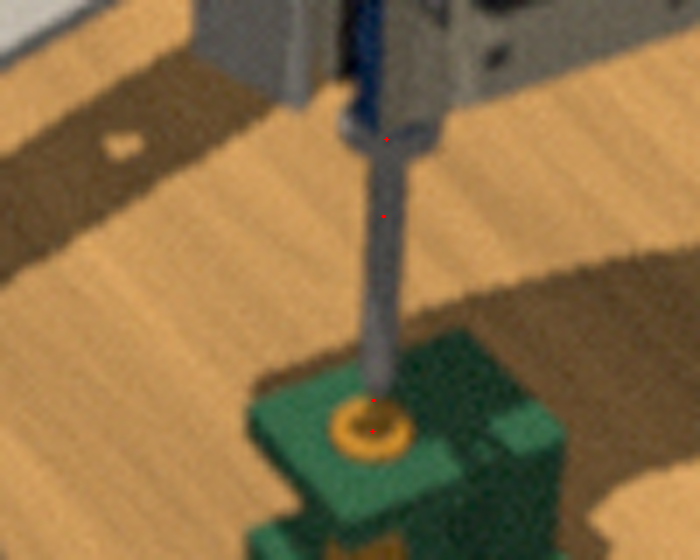

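The nose points at the bore. The shank axis in the crop (386 at mid-length, 378 at the nose) sits about 0.5 px right of the predicted axis, roughly 1 mm, so I'll shift slightly and descend in steps with a force check.

```bash
cat > ins.py <<'E'
from h import *
def go(x,y,zs,lim=8):
    for z in zs:
        arm.line_to([x,y,z],v=.03 if z<.235 else .05);f=arm.current_force()-f0
        print(round(z,3),np.round(f,1),round(arm.current_clock(),1))
        if f[2]>lim or np.hypot(f[0],f[1])>15: print("STOP");return False
    return True
f0=np.array([.96,.15,-2.68])
E
python3 - <<'E'
from ins import *
x,y=.5699,.0014
go(x,y,np.r_[.232,.226,.221,.216,.211,.206,.196])
print(arm.current_gripper_width())
E
```

```text
0.232 [-1.5 -1.   0.6] 22.3
0.226 [-1.2  0.2  0.4] 22.6
0.221 [-1.7 -0.1  0.9] 22.9
0.216 [-1.3  0.2  0.4] 23.3
0.211 [-0.5 -1.  -0. ] 23.6
0.206 [-1.5 -0.4 -0.1] 23.9
0.196 [-1.8  0.1  0.8] 24.4
0.021225673857315983
```

Run:
```python
from ins import *
x,y=.5699,.0014
go(x,y,np.r_[.182,.174,.169,.164,.158,.150,.143,.138])
arm.sleep(.5);print(arm.current_gripper_width(),arm.current_force()-f0,arm.current_tool_pos(),arm.current_grasp_force())
c=arm.camera("scene");X,Y=268,165
cv2.imwrite("pics/i1.png",cv2.resize(c["img"][Y-40:Y+50,X-50:X+50],None,fx=6,fy=6,interpolation=cv2.INTER_CUBIC))
```

```text
0.182 [-0.2 -0.6  0.1] 25.0
0.174 [-0.4 -0.5  2.2] 25.4
0.169 [-0.9  0.6  0.4] 25.7
0.164 [-0.3 -0.6  0.5] 26.1
0.158 [-0.9  0.   1.4] 26.4
0.15 [ 0.1 -0.4  0.7] 26.8
0.143 [-1.3 -0.2  0.3] 27.2
0.138 [ 0.2 -0.1  1.2] 27.5
0.021341202900077513 [-1.12183286 -0.9506547   0.07240844] [0.56993919 0.00140449 0.13804947] 29.998351383328554
```

View pics/i1.png

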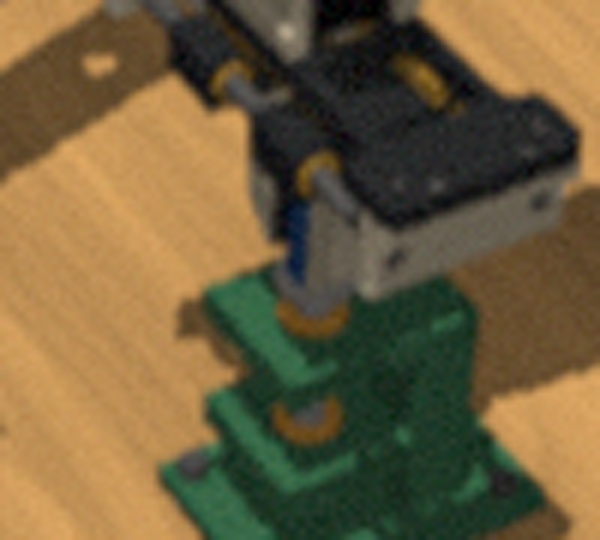

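The shank enters the lower bush at crop (312,412). The collar at about (312,290) stands roughly 25 crop px (about 11 mm) above the upper bush rim, and the contact forces are near zero. I'm handing it in.

```bash
python3 -c "
from cell import arm
print(arm.finish_job())"
```

```text
the job is handed in; nothing more can be done
None
```

I handed the job in at about 28 s; no verdict came back. The plug stands in the red box, and the guide pin hangs in the gripper through both bushes with its collar about 11 mm above the upper bush. I never touched the short pins, hammer or oil bottle.

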